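# Fit the crank lever on the vial mixer's splined shaft

## Task

Fit the loose crank lever onto the leaning splined shaft of the hand-cranked vial mixer: red handle outward, bore lined up with the shaft's teeth, pushed fully home so that the hub sits flush on its seat, and then let go. Leave the vials standing where they are.

Things in the scene. Friction and masses are not known exactly. Their poses are not given: they have to be found in the camera images.
- mixer: White fixed hand-cranked vial mixer. Origin on the bench under the centre of the seat face; +x to its back. Base 220 x 150 x 50 mm (x -50 to +170). Green drum of vials 135 to 169 mm behind the origin, top 155 mm high. A green housing, 88 mm across, leans out of its top front and carries the splined shaft. Place, yaw and side of the bench vary.
- drive_seat: The shaft's seat: flat dark steel boss 52 mm across, 160 mm above the bench. Origin at the centre of its face; z outward along the shaft axis, leaning 30 degrees from vertical towards the mixer's front; y level, as the mixer's y. The housing's end lies 16 mm below the face. x and y do not tell where the shaft's teeth stand.
- shaft_tip (a point): Tip of the shaft, 50 mm out of the seat face. First 22 mm: six brass teeth 60 degrees apart, 32 mm across, 4.4 mm wide, rounded top ends. Then a smooth steel pilot, 20 mm in diameter up to 44 mm, tapering to 8 mm at the tip. The teeth may stand at any turn: look, or feel for it. The shaft is stiff to turn (0.6 N m) and stays where left.
- lever: Crank lever, about 0.4 kg, lying on the mat. Origin at the centre of the hub's underside, z up along the bore, x along the arm. Hub: dark steel block 46 x 46 mm, 36 mm high, flats square to x and y. The arm (18 mm wide, 5 to 15 mm above the underside) leaves the +x face and ends 131 mm from the origin; the flats facing y are free to grip.
- lever_bore (a point): Top of the through bore, on its axis, 36 mm above the hub's underside. Six inward lands, 4 mm wide, 22.6 mm between opposite ones, at 30, 90, 150.. degrees from the lever's x; the slots between, 36 mm across, at 0, 60, 120.. degrees take the teeth. Enters with up to about 8 degrees of turning error, at any of the six turns, underside first.
- lever_handle (a point): Top of the lever's upright red handle (20 mm in diameter), 118 mm along x from the lever's origin and 55 mm above its underside.
- mat: Thin fixed blue mat, 260 x 200 x 3 mm, on which the lever and three vials stand; origin at the centre of its underside.
- vial0: Loose glass sample vial with a red cap, upright, 24 mm in diameter, 52 mm high, 40 g; origin at the centre of its underside. A bystander.
- vial1: Loose glass sample vial with a blue cap, upright, 24 mm in diameter, 52 mm high, 40 g; origin at the centre of its underside. A bystander.
- vial2: Loose glass sample vial with a green cap, upright, 24 mm in diameter, 52 mm high, 40 g; origin at the centre of its underside. A bystander.
- vial3: Loose glass sample vial with a yellow cap, upright, 24 mm in diameter, 52 mm high, 40 g; origin at the centre of its underside. A bystander.
- vial4: Loose glass sample vial with an orange cap, upright, 24 mm in diameter, 52 mm high, 40 g; origin at the centre of its underside. A bystander.
- vial5: Loose glass sample vial with a white cap, upright, 24 mm in diameter, 52 mm high, 40 g; origin at the centre of its underside. A bystander.

How it is judged:
At the end, for the whole second after the job is handed in: The lever's hub underside is within 3 mm of the seat face along the shaft and within 4 mm of its axis across it, its axis within 0.1 rad of the shaft's, handle outward, released and at rest; every vial upright (within 0.3 rad) and within 30 mm of where it stood (z of lever in the frame of drive_seat between -0.003 and 0.003 m and x of lever in the frame of drive_seat between -0.004 and 0.004 m and y of lever in the frame of drive_seat between -0.004 and 0.004 m and angle between the z axis of lever and the z axis of drive_seat, either way round below 0.1 rad and z of lever_handle in the frame of drive_seat above 0.03 m and linear speed of lever below 0.02 m/s and angular speed of lever below 0.1 rad/s and angle between each of vial0, vial1, vial2, vial3, vial4, vial5's own z axis and vertical below 0.3 rad and distance of each of vial0, vial1, vial2, vial3, vial4, vial5 from where it was at the start of the episode below 0.03 m); the robot touches nothing.
It fails at once if a vial is knocked over or pushed away (angle between any of vial0, vial1, vial2, vial3, vial4, vial5's own z axis and vertical above 0.6 rad or distance of any of vial0, vial1, vial2, vial3, vial4, vial5 from where it was at the start of the episode above 0.05 m).
It also fails if it takes over 72 s, if anything falls off the work surface, if the arm or the gripper's body presses on something with over 40 N, if the wrist force passes 120 N, or if a joint passes its speed limit or range.

## Robot

A 6-joint arm with a two-finger parallel gripper is mounted at the origin on the work surface. World frame = base frame: x ahead of the robot, y to its left, z up, the work surface at z = 0. Lengths are in m, angles in rad, forces in N, time in s.
With the tool pointing down it reaches from about 0.35 to 0.8 m from the base axis. Payload 7.3 kg.
Tool frame: the origin (TCP) lies midway between the tips of the shut fingers; the grasp point (between the pads) lies 19 mm behind it (ctrl.grasp_offset is the distance from the TCP to the grasp point, in m); z points along the fingers, y is the line along which they close (so a half turn about z gives the same grasp; the last joint's range is limited). The gripper opens to 85 mm and grips with 20 to 120 N. Pads are 22 mm wide; open, the fingers measure 114 mm over their backs; the gripper's body (76 mm by 85 mm) begins 54 mm behind the grasp point. The pads swing forward as they close: fully open they stand 13 mm farther back than shut.
Start: joints at [1.017, 0.342, 1.524, -0, 1.275, -0.146], TCP at [0.208, 0.482, 0.231] pointing down, gripper open.
Joint ranges: [-2.53, 2.53], [-0.77, 2.02], [0.04, 2.7], [-1, 4.14], [0.28, 2.66], [-3.11, 3.11]. Speed limits (rad/s): [2.57, 2.57, 3.14, 3.14, 3.14, 3.14].

## Interface

Orientations are given as a unit quaternion [w, x, y, z].
In Python, from station import ctrl gives the robot as it stands. The module is installed in compiled form; this text tells all that it offers.
- The arm moves only by the tool move_arm, never from a script. Its argument "increments" is one flat list of numbers, 7 for each row, row after row: the turn, a rotation vector about the tool's x, y, z in degrees, then the shift along the tool's x, y, z in cm, then the opening, from -1 (shut) to 1 (fully open), so that 0 is half open. A call has 1 to 20 rows; each row shifts and turns the commanded pose from where the row before left it, along the tool's axes as they then stand; what a row does not reach is not made up. A row lasts 1/10 s, in which the tool goes at most 50 mm and 8.59 degrees, less where a joint would pass 70% of its speed; a pose out of reach is approached as far as the arm can. A call is refused whole if a number of a shift passes 5 or a number of a turn 8.59, either way. A call with a gripper value outside its range is refused whole. The fingers move at their own pace and stop on an object; "squeeze" is the grip in N (left out, the last holds). Time passes only in rows, so rows that do not move let the fingers close. It gives the time, the measured TCP pose, the force, the opening and the grip force at its end, in the units of the state.
- ctrl.read_state(): the state, without advancing time (a new reading comes with each control period).
- ctrl.camera(name): name is "scene" or "top"; returns the picture (420x560x3 uint8, red, green, blue); there is no depth.
- ctrl.calibration(name): a dict with "intrinsics" (3x3 intrinsics, pixels), "rvec" (rotation vector, rad) and "tvec" (3), from world to camera coordinates, as OpenCV has them. Camera axes: x right, y down, z forward; pixel columns grow to the right and rows downward; lengths in m; the calibration is good to about 2 mm. A picture is of the moment at which its call begins. calibration takes no time and is no camera call.
- ctrl.hand_in(): hands the job in; it is judged then, once.
The state is a dict: "clock": time; "q": joint angles; "dq": joint speeds; "tau": joint torques, N m; "tcp_pos": TCP position; "ee_rot": TCP orientation; "wrist_force": force on the tool from outside, world axes, zero at the start; "ft_torque": the same for the moment, N m; "grip_width": opening from 0.0 (shut) to 1.0 (fully open); "finger_force": force on a finger pad.
Only numpy, scipy, OpenCV 4.12 (cv2) and the standard library are available. Lean on these libraries where they do the work, as an engineer would, in place of code of your own. Each camera call takes 0.05 s, during which the arm holds its last target. There are 200 camera calls.

## Working session

There is one attempt and no reset: what is moved stays moved. The work goes in short steps, Python scripts to look and compute and a tool call to move; the robot and the scene stay as the last step left them, time stands still between calls to the robot, and variables do not carry over. Pictures are saved under pics/ and viewed, at most 10 in all, crops included, and the job is handed in when it is done.

Besides the shell and the picture viewer there is one more tool, called by a JSON object that holds its "api" and its "payload". move_arm: Moves the arm, as the interface text tells. Its arguments: {"type":"object","properties":{"increments":{"type":"array","items":{"type":"number"}},"squeeze":{"type":"number"}},"required":["increments"]}

```bash
mkdir -p pics
cat > h.py <<'E'
import numpy as np, cv2
from scipy.spatial.transform import Rotation as R
from station import ctrl
def cal(n):
    c=ctrl.calibration(n); return np.array(c["intrinsics"],float),np.array(c["rvec"],float).ravel(),np.array(c["tvec"],float).ravel()
def ray(n,uv):
    K,r,t=cal(n); M=R.from_rotvec(r).as_matrix()
    d=np.linalg.inv(K)@np.array([uv[0],uv[1],1.]); d=M.T@d
    return -M.T@t, d/np.linalg.norm(d)
def onz(n,uv,z):
    o,d=ray(n,uv); return o+d*(z-o[2])/d[2]
def tri(u1,u2):
    o1,d1=ray("scene",u1);o2,d2=ray("top",u2)
    s=np.linalg.lstsq(np.c_[d1,-d2],o2-o1,rcond=None)[0]
    a,b=o1+d1*s[0],o2+d2*s[1]; return (a+b)/2,np.linalg.norm(a-b)
def proj(n,P):
    K,r,t=cal(n); return cv2.projectPoints(np.atleast_2d(P).astype(float),r,t,K,None)[0][:,0]
def snap(n,f,crop=None,s=1):
    im=ctrl.camera(n); cv2.imwrite("pics/raw_"+f,im[:,:,::-1])
    o=im
    if crop: o=im[crop[1]:crop[3],crop[0]:crop[2]]
    cv2.imwrite("pics/"+f,cv2.resize(o,None,fx=s,fy=s,interpolation=cv2.INTER_CUBIC)[:,:,::-1]); return im
E
python3 - <<'E'
from h import *
snap("scene","s0.png",s=1.4);snap("top","t0.png",s=1.4)
for n in("scene","top"):
    K,r,t=cal(n);print(n,K.tolist(),ray(n,(280,210)))
s=ctrl.read_state();print({k:np.round(v,3).tolist() for k,v in s.items()},ctrl.grasp_offset)
E
```

```text
scene [[405.1078602692086, 0.0, 284.02176754836086], [0.0, 405.1078602692086, 206.30691641880478], [0.0, 0.0, 1.0]] (array([ 0.99023989, -0.37398343,  0.81166544]), array([-0.48905236,  0.43726001, -0.75473934]))
top [[473.1481369952982, 0.0, 289.33039091606236], [0.0, 473.1481369952982, 210.60475530078], [0.0, 0.0, 1.0]] (array([ 0.45809196, -0.01339674,  1.3131411 ]), array([ 0.08926064,  0.02678555, -0.99564807]))
{'clock': 0.1, 'q': [1.017, 0.343, 1.525, -0.0, 1.275, -0.146], 'dq': [-0.001, 0.001, -0.003, 0.001, -0.003, -0.002], 'tau': [0.002, -43.445, -24.649, -0.0, 0.005, 0.0], 'tcp_pos': [0.208, 0.482, 0.231], 'ee_rot': [-0.0, 0.202, 0.979, -0.001], 'wrist_force': [-1.012, -0.148, 0.583], 'ft_torque': [0.058, -0.045, 0.025], 'finger_force': 0.0, 'grip_width': 1.004} 0.0187
```

View pics/s0.png

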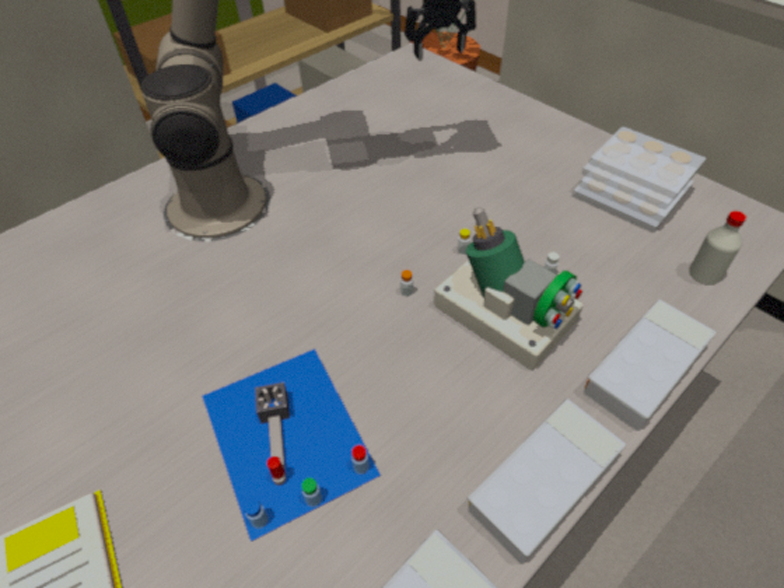

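View pics/t0.png

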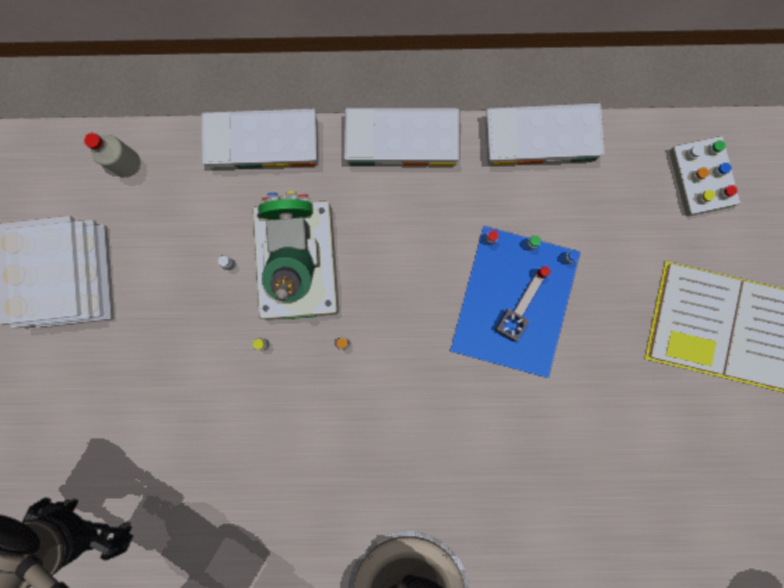

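The scene view shows the mixer around (500,280) and the lever at (275,420). In the top view the mixer is at (290,260) with its shaft toward the robot. The hub is at (512,325), the handle at (545,272), and vials stand near both (viewed pixels, ×1.4). I'll zoom in on the mixer and lever.

Run:
```python
import cv2,numpy as np
t=cv2.imread("pics/raw_t0.png");s=cv2.imread("pics/raw_s0.png")
f=lambda im,x0,y0,w,h:cv2.resize(im[y0:y0+h,x0:x0+w],(400,300),interpolation=cv2.INTER_CUBIC)
o=np.vstack([np.hstack([f(t,170,165,80,60),f(t,335,185,80,60)]),np.hstack([f(s,310,140,80,60),f(s,165,265,80,60)])])
cv2.imwrite("pics/z0.png",o)
```

```text
(no output)
```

View pics/z0.png

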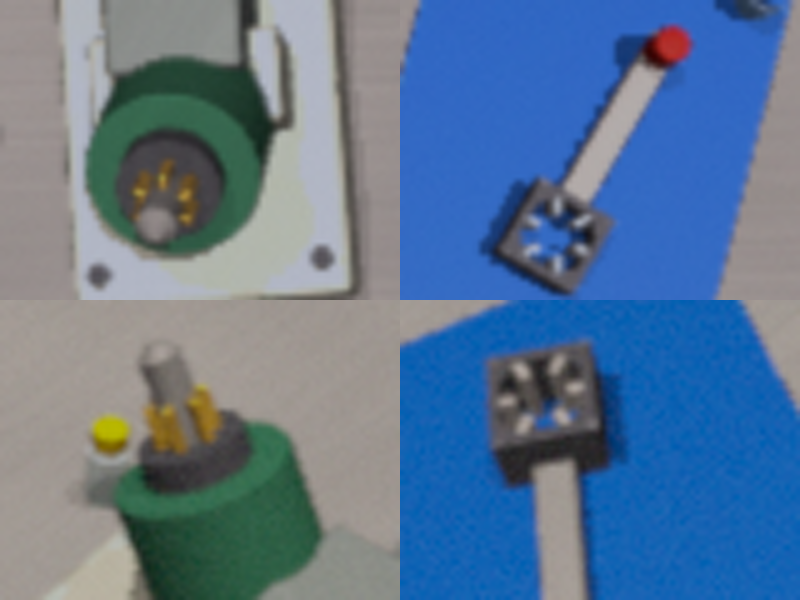

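The crops (5×) show the tip at top (157,225) and scene (160,352). The brass teeth are visible around the boss in both. The hub, its light lands and the red handle are clear at (555,235) and (668,45).

Run:
```python
from h import *
t=cv2.imread("pics/raw_t0.png");s=cv2.imread("pics/raw_s0.png")
ht=cv2.cvtColor(t,cv2.COLOR_BGR2HSV);hs=cv2.cvtColor(s,cv2.COLOR_BGR2HSV)
tip,e=tri((342,150.6),(201.4,209.8));print("tip",tip,e)
# base yaw: screws
a,b=onz("top",(189.6,220),.05),onz("top",(234.2,216.6),.05);d=a-b;print("screws",a,b,np.linalg.norm(d),"ym yaw deg",np.degrees(np.arctan2(d[1],d[0]))-90)
# base side edges: light-base mask
box=lambda m,x0,y0,x1,y1:[m.__setitem__((slice(0,y0),slice(None)),0),m.__setitem__((slice(y1,None),slice(None)),0),m.__setitem__((slice(None),slice(0,x0)),0),m.__setitem__((slice(None),slice(x1,None)),0)]
# red handle
def blob(hsv,lo,hi,bx):
    m=cv2.inRange(hsv,lo,hi);box(m,*bx);return m
red=blob(ht,(0,150,60),(8,255,255),(375,180,405,205))|blob(ht,(172,150,60),(180,255,255),(375,180,405,205))
ys,xs=np.nonzero(red);print("red",xs.mean(),ys.mean(),len(xs), onz("top",(xs.mean(),ys.mean()),.055))
# hub: non-blue in area, excluding arm
m=blob(ht,(0,0,0),(180,110,255),(345,215,385,250))
m2=cv2.inRange(ht,(95,120,0),(130,255,255));m=cv2.bitwise_not(m2);box(m,350,219,383,247)
dark=m&cv2.inRange(ht,(0,0,0),(180,130,110));
c=max(cv2.findContours(dark,cv2.RETR_EXTERNAL,cv2.CHAIN_APPROX_NONE)[0],key=cv2.contourArea)
r=cv2.minAreaRect(c);print("hub rect",r);bp=cv2.boxPoints(r);P=np.array([onz("top",p,.039) for p in bp]);print(P,[np.linalg.norm(P[i]-P[i-1]) for i in range(4)],P.mean(0))
# lands (bright, unsaturated) in hub
la=cv2.inRange(ht,(0,0,130),(180,90,255));box(la,357,224,379,242)
ys,xs=np.nonzero(la);print("lands mean",xs.mean(),ys.mean(),len(xs))
mm=cv2.connectedComponentsWithStats(la);print(np.round(mm[3],1).tolist(),mm[2][:,4])
# brass
for n,h,bx in(("top",ht,(190,190,215,215)),("scene",hs,(335,150,360,180))):
    br=cv2.inRange(h,(12,110,90),(32,255,255));box(br,*bx)
    q=cv2.connectedComponentsWithStats(br);print(n,np.round(q[3],1).tolist(),q[2][:,4])
# vials
for nm,lo,hi in(("y",(25,200,120),(32,255,255)),("o",(10,200,120),(20,255,255))):
    mk=cv2.inRange(ht,lo,hi);box(mk,160,238,260,252);ys,xs=np.nonzero(mk);print(nm,onz("top",(xs.mean(),ys.mean()),.052))
for nm,uv in(("r",(352,169)),("g",(382,173)),("b",(407,183)),("w",(162,187))):print(nm,onz("top",uv,.055))
```

```text
tip [0.56221489 0.20355327 0.20013356] 0.0028413174893431397
screws [0.54818128 0.26324012 0.05      ] [0.55548004 0.14355658 0.05      ] 0.11990588929906333 ym yaw deg 3.489793250300295
red 388.15 193.85 40 [ 0.60974447 -0.26922721  0.055     ]
hub rect ((364.98529052734375, 231.69117736816406), (17.149858474731445, 17.66435432434082), 30.963756561279297)
[[ 0.50220608 -0.17473926  0.039     ]
 [ 0.54262619 -0.20028773  0.039     ]
 [ 0.51823999 -0.23912424  0.039     ]
 [ 0.47796042 -0.21352175  0.039     ]] [np.float64(0.04573766393288201), np.float64(0.0478174626007242), np.float64(0.04585805099496445), np.float64(0.04772767971879612)] [ 0.51025817 -0.20691824  0.039     ]
lands mean 367.0882352941176 230.7058823529412 34
[[279.5, 209.5], [366.0, 225.5], [371.6, 224.2], [361.0, 228.5], [371.0, 228.5], [376.0, 228.0], [376.0, 231.0], [360.7, 234.7], [371.0, 234.5], [366.2, 237.6]] [235166      4      5      4      4      1      1      6      4      5]
top [[279.5, 209.5], [202.2, 199.7], [197.8, 202.5], [207.1, 204.3]] [235145     12     17     26]
scene [[279.5, 209.5], [350.3, 162.4], [342.7, 165.4], [335.0, 166.0]] [235095     48     54      3]
y [nan nan nan]
o [nan nan nan]
r [ 0.67849228 -0.17448376  0.055     ]
g [ 0.66632983 -0.25461217  0.055     ]
b [ 0.63819249 -0.32057078  0.055     ]
w [0.63784712 0.33677579 0.055     ]<stdin>:30: RuntimeWarning: Mean of empty slice.
  ret = ret.dtype.type(ret / rcount)
```

```bash
cat >> h.py <<'E'
YAW=np.radians(3.5)
def axes(y=None):
    y=YAW if y is None else y
    xm=np.array([np.cos(y),np.sin(y),0]);ym=np.array([-np.sin(y),np.cos(y),0]);a=-.5*xm+np.array([0,0,.8660254])
    return np.cross(ym,a),ym,a,xm
E
python3 - <<'E'
from h import *
t=cv2.imread("pics/raw_t0.png");s=cv2.imread("pics/raw_s0.png")
sx,ym,a,xm=axes()
f=[onz("top",p,.05) for p in((186.0,224),(240.2,222.8))]
print("front corners",f,np.linalg.norm(f[0]-f[1]));print("origin from base",(f[0]+f[1])/2+.05*xm)
for z in(.2,.2033): print("tip at z",onz("top",(201.4,209.8),z),onz("scene",(342,150.6),z))
tip=np.array([.562,.2035,.2033]);S=tip-.05*a;print("seat",S)
print("lever bore",onz("top",(366,231.5),.039))
g=ht=cv2.cvtColor(t,cv2.COLOR_BGR2HSV)
# boss face: triangulated seat check; draw
outs=[]
th=np.linspace(0,2*np.pi,80)
for n,im,c in(("top",t,(188,188,40,40)),("scene",s,(328,145,40,40))):
    k=10;z=cv2.resize(im[c[1]:c[1]+c[3],c[0]:c[0]+c[2]],None,fx=k,fy=k,interpolation=cv2.INTER_CUBIC)
    for r,h,col in((.026,0,(255,255,0)),(.016,.022,(255,0,255)),(.01,.044,(0,255,0))):
        P=np.array([S+h*a+r*(np.cos(x)*sx+np.sin(x)*ym) for x in th])
        q=((proj(n,P)-c[:2]+.5)*k).astype(int)
        for p in q: cv2.circle(z,tuple(map(int,p)),1,col,-1)
    outs.append(z)
cv2.imwrite("pics/z1.png",np.hstack(outs))
E
```

```text
front corners [array([0.53759139, 0.27285813, 0.05      ]), array([0.53859341, 0.12755933, 0.05      ])] 0.14530225405684394
origin from base [0.58799914 0.20326116 0.05      ]
tip at z [0.56124174 0.20251536 0.2       ] [0.56288194 0.20495761 0.2       ]
tip at z [0.56093594 0.20187527 0.2033    ] [0.56518758 0.20183416 0.2033    ]
seat [0.58695337 0.20502621 0.15999873]
lever bore [ 0.51069282 -0.20965944  0.039     ]
```

View pics/z1.png

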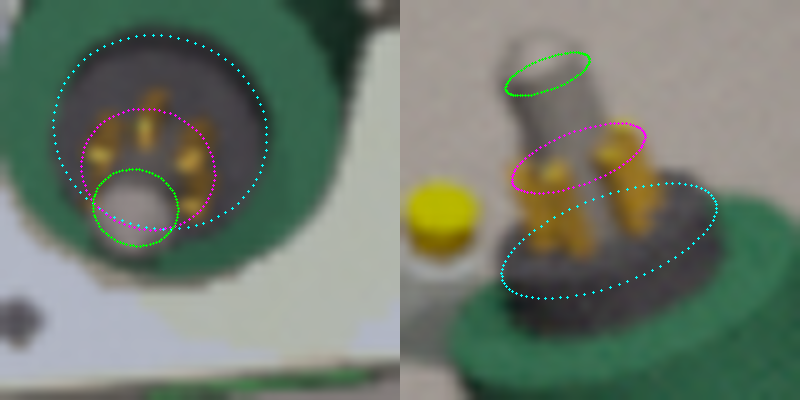

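The overlay agrees to within about 1 px (1–3 mm). Tooth ends appear in the top crop at (100,155), (146,130), (190,160) and (190,207), and in the scene crop at (555,172) and (610,155). Next I'll compute the tooth phase and plan the first move.

```bash
cat >> h.py <<'E'
def pose():
    s=ctrl.read_state();q=s["ee_rot"];return np.array(s["tcp_pos"]),R.from_quat([q[1],q[2],q[3],q[0]])
def plan(p1,R1,g,n=None,start=None,vmax=.035,wmax=7.):
    p0,R0=start or pose(); rv=(R0.inv()*R1).as_rotvec(); d=np.asarray(p1)-p0
    n=n or int(np.ceil(max(np.linalg.norm(d)/vmax,np.degrees(np.linalg.norm(rv))/wmax,1)))
    rows=[]
    for i in range(n):
        Ri=R0*R.from_rotvec(rv*i/n); rows+=[*np.round(np.degrees(rv/n),2),*np.round(Ri.inv().apply(d/n)*100,3),g]
    print(n,"rows",[float(x) for x in rows]); return np.asarray(p1),R1
def frame(x,z): # tool x (approx), tool z
    z=z/np.linalg.norm(z);x=x-z*(x@z);x/=np.linalg.norm(x);return R.from_matrix(np.c_[x,np.cross(z,x),z])
def down(levyaw): y=np.radians(levyaw);return frame(np.array([-np.cos(y),-np.sin(y),0]),np.array([0,0,-1.]))
E
python3 - <<'E'
from h import *
sx,ym,a,xm=axes()
def pl(n,uv,h,S):
    o,d=ray(n,uv);c=S+h*a;return o+d*((c-o)@a)/(d@a)-c
S=np.array([.587,.204,.16])
for n,c,pts in(("top",(188,188),[(100,155),(146,130),(190,160),(190,207)]),("scene",(328,145),[(155,172),(210,155)])):
    for p in pts:
        v=pl(n,(c[0]+p[0]/10-.5,c[1]+p[1]/10-.5),.021,S);u=np.array([v@sx,v@ym])*1e3
        print(n,p,u.round(1),np.hypot(*u).round(1),np.degrees(np.arctan2(u[1],u[0])).round(1))
q=plan([.30,.15,.26],down(10),1)
q=plan([.5107,-.2097,.12],down(-31.5),1,start=q)
E
```

```text
top (100, 155) [ 4.5 12.2] 13.0 69.7
top (146, 130) [10.1  0.2] 10.1 1.3
top (190, 160) [ 1.4 -9.1] 9.2 -81.4
top (190, 207) [-11.   -7.4] 13.2 -146.2
scene (155, 172) [-3.8 -3.8] 5.3 -135.0
scene (210, 155) [6.7 4.3] 8.0 32.9
10 rows [-0.01, -0.0, -3.34, -2.16, -2.68, -0.29, 1.0, -0.01, -0.0, -3.34, -2.0, -2.801, -0.29, 1.0, -0.01, -0.0, -3.34, -1.834, -2.913, -0.29, 1.0, -0.01, -0.0, -3.34, -1.661, -3.014, -0.291, 1.0, -0.01, -0.0, -3.34, -1.483, -3.106, -0.291, 1.0, -0.01, -0.0, -3.34, -1.3, -3.187, -0.291, 1.0, -0.01, -0.0, -3.34, -1.112, -3.257, -0.292, 1.0, -0.01, -0.0, -3.34, -0.92, -3.316, -0.292, 1.0, -0.01, -0.0, -3.34, -0.726, -3.364, -0.292, 1.0, -0.01, -0.0, -3.34, -0.529, -3.401, -0.293, 1.0]
13 rows [0.0, 0.0, 3.19, -1.116, -3.006, 1.077, 1.0, 0.0, 0.0, 3.19, -1.281, -2.94, 1.077, 1.0, 0.0, 0.0, 3.19, -1.443, -2.864, 1.077, 1.0, 0.0, 0.0, 3.19, -1.6, -2.779, 1.077, 1.0, 0.0, 0.0, 3.19, -1.753, -2.685, 1.077, 1.0, 0.0, 0.0, 3.19, -1.899, -2.584, 1.077, 1.0, 0.0, 0.0, 3.19, -2.04, -2.474, 1.077, 1.0, 0.0, 0.0, 3.19, -2.175, -2.356, 1.077, 1.0, 0.0, 0.0, 3.19, -2.303, -2.232, 1.077, 1.0, 0.0, 0.0, 3.19, -2.423, -2.1, 1.077, 1.0, 0.0, 0.0, 3.19, -2.537, -1.962, 1.077, 1.0, 0.0, 0.0, 3.19, -2.642, -1.817, 1.077, 1.0, 0.0, 0.0, 3.19, -2.739, -1.667, 1.077, 1.0]
```

{"api": "move_arm", "payload": {"increments": [0,0,-3.34,-2.16,-2.68,-0.29,1,0,0,-3.34,-2.0,-2.8,-0.29,1,0,0,-3.34,-1.83,-2.91,-0.29,1,0,0,-3.34,-1.66,-3.01,-0.29,1,0,0,-3.34,-1.48,-3.11,-0.29,1,0,0,-3.34,-1.3,-3.19,-0.29,1,0,0,-3.34,-1.11,-3.26,-0.29,1,0,0,-3.34,-0.92,-3.32,-0.29,1,0,0,-3.34,-0.73,-3.36,-0.29,1,0,0,-3.34,-0.53,-3.4,-0.29,1]}}

```text
clock: 1.1
tcp_pos: [0.3001, 0.149, 0.2603]
ee_rot: [-0.0, -0.089, 0.996, 0.0]
wrist_force: [0.9, 0.4, -0.3]
grip_width: 1.001
finger_force: 0.0
```

{"api": "move_arm", "payload": {"increments": [0,0,3.19,-1.12,-3.0,1.08,1,0,0,3.19,-1.28,-2.94,1.08,1,0,0,3.19,-1.44,-2.86,1.08,1,0,0,3.19,-1.6,-2.78,1.08,1,0,0,3.19,-1.75,-2.68,1.08,1,0,0,3.19,-1.9,-2.58,1.08,1,0,0,3.19,-2.04,-2.47,1.08,1,0,0,3.19,-2.18,-2.36,1.08,1,0,0,3.19,-2.3,-2.23,1.08,1,0,0,3.19,-2.42,-2.1,1.08,1,0,0,3.19,-2.54,-1.96,1.08,1,0,0,3.19,-2.64,-1.82,1.08,1,0,0,3.19,-2.74,-1.67,1.08,1,0,0,0,0,0,0,1]}}

```text
clock: 2.5
tcp_pos: [0.5119, -0.2118, 0.1178]
ee_rot: [-0.001, 0.273, 0.962, -0.0]
wrist_force: [0.2, 0.3, -0.8]
grip_width: 1.0
finger_force: 0.0
```

Run:
```python
from h import *
s=ctrl.read_state();print(s["clock"],s["tcp_pos"],np.round(s["q"],3),s["wrist_force"])
a,b=onz("top",(234.3,216.5),.05),onz("top",(229.3,150.3),.05);d=b-a;print("yaw2",np.degrees(np.arctan2(d[1],d[0])),np.linalg.norm(d))
plan([.5107,-.2097,.006],down(-31.5),1)
t=snap("top","t1.png");c=snap("scene","s1.png")
f=lambda im,x,y:cv2.resize(im[y:y+100,x:x+100],(400,400),interpolation=cv2.INTER_CUBIC)
cv2.imwrite("pics/z2.png",np.hstack([f(t,320,180),f(c,150,230)])[:,:,::-1])
p,Rr=pose();print(proj("top",p),proj("scene",p))
```

```text
2.5 [ 0.51185673 -0.21177215  0.11780813] [-0.53   0.508  1.598 -0.     1.036 -1.549] [ 0.16770882  0.30925563 -0.78938192]
yaw2 4.047692851764635 0.18078939429503654
4 rows [-0.01, -0.02, -0.04, 0.049, 0.03, 2.795, 1.0, -0.01, -0.02, -0.04, 0.049, 0.03, 2.795, 1.0, -0.01, -0.02, -0.04, 0.05, 0.03, 2.795, 1.0, -0.01, -0.02, -0.04, 0.051, 0.029, 2.795, 1.0]
[[370.59410172 230.14876868]] [[185.51657486 263.36474574]]
```

View pics/z2.png

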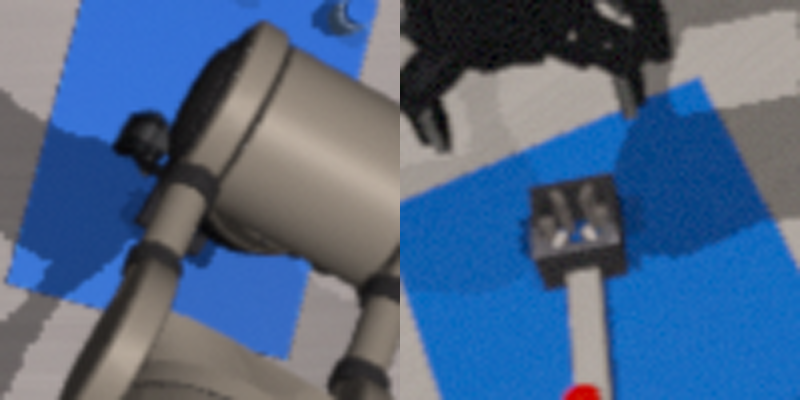

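The crop shows the open fingers straddling the hub in the scene view at (435,140) and (630,100), with the hub at (575,225). The top view is hidden by the wrist. Descend and grip.

{"api": "move_arm", "payload": {"increments": [0,0,0,0.05,0.03,2.8,1,0,0,0,0.05,0.03,2.8,1,0,0,0,0.05,0.03,2.8,1,0,0,0,0.05,0.03,2.8,1,0,0,0,0,0,0,1,0,0,0,0,0,0,-1,0,0,0,0,0,0,-1,0,0,0,0,0,0,-1,0,0,0,0,0,0,-1,0,0,0,0,0,0,-1,0,0,0,0,0,0,-1,0,0,0,0,0,0,-1,0,0,0,0,0,0,-1], "squeeze": 70}}

```text
clock: 3.9
tcp_pos: [0.5112, -0.2076, 0.01]
ee_rot: [0.002, 0.271, 0.963, -0.0]
wrist_force: [-1.1, 0.7, 6.6]
grip_width: 0.525
finger_force: 73.0
```

```bash
cat >> h.py <<'E'
YAW=np.radians(3.8)
def Rins(phi): # tool orientation with lever x at phi deg in seat frame
    sx,ym,a,_=axes();p=np.radians(phi);return frame(-(np.cos(p)*sx+np.sin(p)*ym),-a)
E
python3 - <<'E'
from h import *
p,R0=pose();a=axes()[2]
q=plan([.5,-.2,.28],R0,-1,n=8)
q=plan(np.array([.585,.207,.16])+.10*a,Rins(-8.5),-1,start=q,n=19)
print(q[0])
E
```

```text
8 rows [0.0, 0.0, 0.0, 0.157, 0.008, -3.375, -1.0, 0.0, 0.0, 0.0, 0.157, 0.008, -3.375, -1.0, 0.0, 0.0, 0.0, 0.157, 0.008, -3.375, -1.0, 0.0, 0.0, 0.0, 0.157, 0.008, -3.375, -1.0, 0.0, 0.0, 0.0, 0.157, 0.008, -3.375, -1.0, 0.0, 0.0, 0.0, 0.157, 0.008, -3.375, -1.0, 0.0, 0.0, 0.0, 0.157, 0.008, -3.375, -1.0, 0.0, 0.0, 0.0, 0.157, 0.008, -3.375, -1.0]
19 rows [-0.6, -1.47, -1.37, 0.951, 1.909, 0.172, -1.0, -0.6, -1.47, -1.37, 0.909, 1.93, 0.169, -1.0, -0.6, -1.47, -1.37, 0.867, 1.949, 0.166, -1.0, -0.6, -1.47, -1.37, 0.824, 1.968, 0.165, -1.0, -0.6, -1.47, -1.37, 0.781, 1.985, 0.165, -1.0, -0.6, -1.47, -1.37, 0.737, 2.002, 0.166, -1.0, -0.6, -1.47, -1.37, 0.694, 2.017, 0.169, -1.0, -0.6, -1.47, -1.37, 0.649, 2.032, 0.172, -1.0, -0.6, -1.47, -1.37, 0.605, 2.045, 0.177, -1.0, -0.6, -1.47, -1.37, 0.561, 2.057, 0.184, -1.0, -0.6, -1.47, -1.37, 0.516, 2.068, 0.191, -1.0, -0.6, -1.47, -1.37, 0.471, 2.078, 0.2, -1.0, -0.6, -1.47, -1.37, 0.427, 2.086, 0.211, -1.0, -0.6, -1.47, -1.37, 0.382, 2.094, 0.222, -1.0, -0.6, -1.47, -1.37, 0.338, 2.1, 0.234, -1.0, -0.6, -1.47, -1.37, 0.294, 2.105, 0.248, -1.0, -0.6, -1.47, -1.37, 0.25, 2.109, 0.263, -1.0, -0.6, -1.47, -1.37, 0.206, 2.112, 0.279, -1.0, -0.6, -1.47, -1.37, 0.163, 2.113, 0.296, -1.0]
[0.53510993 0.2036863  0.24660254]
```

{"api": "move_arm", "payload": {"increments": [0,0,0,0.16,0,-1.5,-1,0,0,0,0.16,0,-3.5,-1,0,0,0,0.16,0,-3.5,-1,0,0,0,0.16,0,-3.5,-1,0,0,0,0.16,0,-3.5,-1,0,0,0,0.16,0,-3.5,-1,0,0,0,0.16,0,-3.5,-1,0,0,0,0.16,0,-3.5,-1,0,0,0,0,0,-1,-1], "squeeze": 90}}

```text
clock: 4.8
tcp_pos: [0.4998, -0.2005, 0.2828]
ee_rot: [0.004, 0.271, 0.963, -0.001]
wrist_force: [0.7, -0.2, -3.6]
grip_width: 0.524
finger_force: 93.6
```

{"api": "move_arm", "payload": {"increments": [-0.6,-1.47,-1.37,0.95,1.91,0.17,-1.0,-0.6,-1.47,-1.37,0.91,1.93,0.17,-1.0,-0.6,-1.47,-1.37,0.87,1.95,0.17,-1.0,-0.6,-1.47,-1.37,0.82,1.97,0.17,-1.0,-0.6,-1.47,-1.37,0.78,1.99,0.17,-1.0,-0.6,-1.47,-1.37,0.74,2.0,0.17,-1.0,-0.6,-1.47,-1.37,0.69,2.02,0.17,-1.0,-0.6,-1.47,-1.37,0.65,2.03,0.17,-1.0,-0.6,-1.47,-1.37,0.61,2.05,0.18,-1.0,-0.6,-1.47,-1.37,0.56,2.06,0.18,-1.0,-0.6,-1.47,-1.37,0.52,2.07,0.19,-1.0,-0.6,-1.47,-1.37,0.47,2.08,0.2,-1.0,-0.6,-1.47,-1.37,0.43,2.09,0.21,-1.0,-0.6,-1.47,-1.37,0.38,2.09,0.22,-1.0,-0.6,-1.47,-1.37,0.34,2.1,0.23,-1.0,-0.6,-1.47,-1.37,0.29,2.11,0.25,-1.0,-0.6,-1.47,-1.37,0.25,2.11,0.26,-1.0,-0.6,-1.47,-1.37,0.21,2.11,0.28,-1.0,-0.6,-1.47,-1.37,0.16,2.11,0.3,-1.0,0,0,0,0,0,0,-1]}}

```text
clock: 6.8
tcp_pos: [0.5324, 0.2052, 0.2431]
ee_rot: [0.254, 0.039, 0.966, 0.029]
wrist_force: [0.8, 0.4, -4.6]
grip_width: 0.521
finger_force: 93.5
```

Run:
```python
from h import *
s=ctrl.read_state();print(s["clock"],s["tcp_pos"],np.round(s["q"],3),s["wrist_force"],s["grip_width"])
p,Rr=pose();M=Rr.as_matrix();print("ang to plan",np.degrees((Rr.inv()*Rins(-8.5)).as_rotvec()))
t=snap("top","t2.png");c=snap("scene","s2.png")
U=p+M[:,2]*.007  # underside centre
H=U-M[:,0]*.118-M[:,2]*.048; B=U-M[:,2]*.036
for n in("top","scene"):print(n,"TCP",proj(n,p),"handle",proj(n,H),"bore",proj(n,B))
for n,im in(("top",t),("scene",c)):
    h=cv2.cvtColor(im,cv2.COLOR_RGB2HSV);m=cv2.inRange(h,(0,150,60),(8,255,255))|cv2.inRange(h,(172,150,60),(180,255,255))
    q=cv2.connectedComponentsWithStats(m);print([(np.round(q[3][i],1).tolist(),int(q[2][i,4])) for i in range(1,q[0]) if q[2][i,4]>15])
f=lambda im,x,y:cv2.resize(im[y:y+90,x:x+90],(400,400),interpolation=cv2.INTER_CUBIC)
cv2.imwrite("pics/z3.png",np.hstack([f(t,160,140),f(c,310,90)])[:,:,::-1])
```

```text
6.8 [0.53241493 0.20519429 0.24311438] [ 0.293  0.188  1.826 -0.185  0.628 -1.075] [ 0.84545543  0.42943074 -4.55693079] 0.5214382745822647
ang to plan [ 0.14947938 -0.35142733  0.02488349]
top TCP [[196.52537158 220.77012668]] handle [[193.3054099  178.47989618]] bore [[194.66469544 226.46325684]]
scene TCP [[333.45926835 129.51843681]] handle [[364.37240558 112.38666046]] bore [[329.12741067 117.72126484]]
[([66.1, 100.3], 102), ([521.6, 135.8], 45), ([351.6, 168.1], 36), ([194.7, 176.2], 99)]
[([366.2, 118.7], 174), ([525.5, 155.8], 109), ([396.9, 226.9], 17), ([256.0, 323.2], 76)]
```

View pics/z3.png

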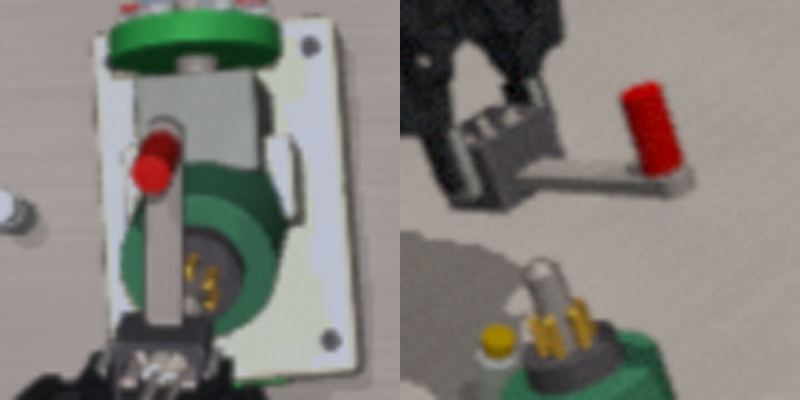

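The held lever is clean in both views: handle top end at (152,177) in the top crop and (640,92) in the scene crop, with the hub at (155,370) and (495,125). I'll triangulate the handle to check lever tilt in the grip and local camera bias. I'll also re-triangulate the shaft the same way.

Run:
```python
from h import *
p,Rr=pose();M=Rr.as_matrix();sx,ym,a,xm=axes()
H=np.array([193.7,179.3]),np.array([363.5,110.2])
P,e=tri(H[1],H[0]);U=p+M[:,2]*.007;print("handle meas in tool frame mm",(M.T@(P-p)*1e3).round(1),"exp -118 0 -48",e)
# handle base/arm end, top crop of hub corners
S=np.array([.586,.2075,.16])
for d,nm in((0,"seat"),(.022,"teeth"),(.05,"tip")):print(nm,proj("top",S+d*a),proj("scene",S+d*a))
t=cv2.imread("pics/raw_t2.png");s=cv2.imread("pics/raw_s2.png")
f=lambda im,x,y:cv2.resize(im[y:y+50,x:x+50],(400,400),interpolation=cv2.INTER_CUBIC)
T,C=f(t,170,205),f(s,310,95)
def mk(im,n,P,o,col):
    q=(proj(n,P)[0]-o+.5)*8;cv2.drawMarker(im,tuple(int(v) for v in q),col,cv2.MARKER_CROSS,10,1)
for sx_ in(-1,1):
  for sy in(-1,1):
    for k,col in((.036,(0,255,255)),(0,(255,255,0))):
      Q=U+M[:,0]*.023*sx_+M[:,1]*.023*sy-M[:,2]*k
      mk(T,"top",Q,(170,205),col);mk(C,"scene",Q,(310,95),col)
cv2.imwrite("pics/z4.png",np.hstack([T,C]))
```

```text
handle meas in tool frame mm [-117.3    0.3  -45.7] exp -118 0 -48 0.0007722471012726224
seat [[202.54182917 201.24190225]] [[348.71104209 167.8136322 ]]
teeth [[201.32799284 204.91324917]] [[345.69791673 159.61386934]]
tip [[199.7203623  209.77565878]] [[341.77588444 148.94065431]]
```

View pics/z4.png

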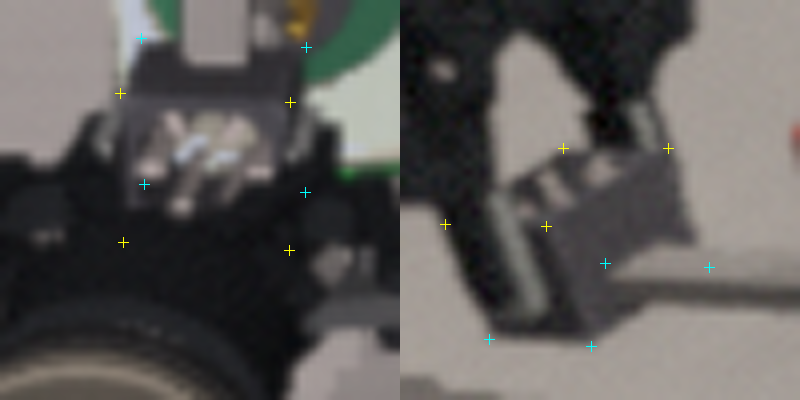

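Lever pose matches the predicted marks to about 1 px in both views, so there is no tilt in the grip and little camera bias. From the pilot and teeth pixels I take the seat as (.586,.206,.160). Next, move just outside the tip and on-axis.

```bash
cat >> h.py <<'E'
S=np.array([.586,.206,.16])
def rel():
    sx,ym,a,_=axes();p,Rr=pose();M=Rr.as_matrix();U=p+M[:,2]*.007-S;s=ctrl.read_state();A=np.c_[sx,ym,a]
    print("t",round(s["clock"],2),"underside in seat mm",(A.T@U*1e3).round(1),"F seat",(A.T@np.array(s["wrist_force"])).round(1),"T",(A.T@np.array(s["ft_torque"])).round(2),"ang err tool",np.degrees((Rr.inv()*Rins(-8.5)).as_rotvec()).round(2),"grip",round(s["grip_width"],3))
def go(h,n,dx=0,dy=0,phi=-8.5):
    sx,ym,a,_=axes();return plan(S+(h+.007)*a+dx*sx+dy*ym,Rins(phi),-1,n=n)
E
python3 -c "
from h import *
rel();go(.056,6)"
```

```text
t 6.9 underside in seat mm [-3.8  1.2 92.2] F seat [-0.7 -0.7 -2.8] T [0.04 0.55 0.05] ang err tool [ 0.09 -0.31 -0.08] grip 0.523
6 rows [0.01, -0.05, -0.01, -0.068, -0.01, 0.602, -1.0, 0.01, -0.05, -0.01, -0.068, -0.01, 0.602, -1.0, 0.01, -0.05, -0.01, -0.067, -0.01, 0.602, -1.0, 0.01, -0.05, -0.01, -0.067, -0.01, 0.602, -1.0, 0.01, -0.05, -0.01, -0.066, -0.01, 0.602, -1.0, 0.01, -0.05, -0.01, -0.066, -0.01, 0.602, -1.0]
```

{"api": "move_arm", "payload": {"increments": [0,0,0,-0.07,-0.01,0.6,-1,0,0,0,-0.07,-0.01,0.6,-1,0,0,0,-0.07,-0.01,0.6,-1,0,-0.1,0,-0.07,-0.01,0.6,-1,0,-0.1,0,-0.07,-0.01,0.6,-1,0,-0.1,0,-0.07,-0.01,0.6,-1,0,0,0,0,0,0,-1,0,0,0,0,0,0,-1,0,0,0,0,0,0,-1]}}

```text
clock: 7.8
tcp_pos: [0.556, 0.2041, 0.2164]
ee_rot: [0.259, 0.04, 0.965, 0.029]
wrist_force: [-0.2, -0.7, -3.6]
grip_width: 0.521
finger_force: 93.5
```

Run:
```python
from h import *
rel()
t=snap("top","t3.png");c=snap("scene","s3.png")
f=lambda im,x,y:cv2.resize(im[y:y+50,x:x+50],(400,400),interpolation=cv2.INTER_CUBIC)
T,C=f(t,175,180),f(c,318,125)
sx,ym,a,_=axes();p,Rr=pose();M=Rr.as_matrix();U=p+M[:,2]*.007
def mk(im,n,P,o,col):
    q=(proj(n,P)[0]-o+.5)*8;cv2.drawMarker(im,tuple(int(v) for v in q),col,cv2.MARKER_CROSS,8,1)
for im,n,o in((T,"top",(175,180)),(C,"scene",(318,125))):
    for x in(-1,1):
        for y in(-1,1):
            for k in(0,.036):mk(im,n,U+M[:,0]*.023*x+M[:,1]*.023*y-M[:,2]*k,o,(255,255,0))
    for h in(.0,.022,.05):mk(im,n,S+h*a,o,(0,255,0))
cv2.imwrite("pics/z5.png",np.hstack([T,C])[:,:,::-1])
go(.040,6)
```

```text
t 7.8 underside in seat mm [ 2.2  0.1 56.9] F seat [-2.  -0.6 -3. ] T [0.03 0.61 0.04] ang err tool [ 0.14  0.2  -0.13] grip 0.521
6 rows [0.02, 0.04, -0.02, 0.037, -0.008, 0.282, -1.0, 0.02, 0.04, -0.02, 0.037, -0.008, 0.282, -1.0, 0.02, 0.04, -0.02, 0.037, -0.008, 0.282, -1.0, 0.02, 0.04, -0.02, 0.037, -0.007, 0.282, -1.0, 0.02, 0.04, -0.02, 0.037, -0.007, 0.282, -1.0, 0.02, 0.04, -0.02, 0.037, -0.007, 0.282, -1.0]
```

View pics/z5.png

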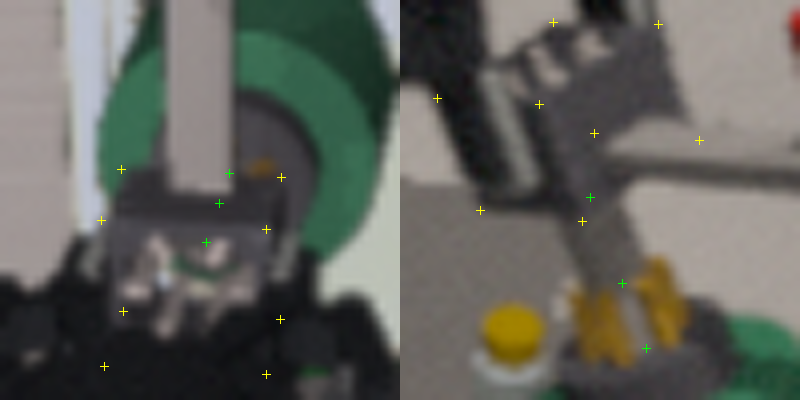

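The pilot in the scene view lies on the predicted axis, at (605,240) against 606. The hub is about 2 mm off along seat x and the next move corrects that.

{"api": "move_arm", "payload": {"increments": [0,0,0,0.11,-0.02,0,-1,0,0,0,0.11,-0.02,0,-1,0,0,0,0,0,0.4,-1,0,0,0,0,0,0.4,-1,0,0,0,0,0,0.4,-1,0,0,0,0,0,0.4,-1,0,0,0,0,0,0,-1,0,0,0,0,0,0,-1]}}

```text
clock: 8.7
tcp_pos: [0.5613, 0.2044, 0.1998]
ee_rot: [0.257, 0.04, 0.965, 0.029]
wrist_force: [-2.5, 3.0, -8.4]
grip_width: 0.525
finger_force: 93.5
```

```bash
python3 -c "
from h import *
rel();go(.034,3)"
```

```text
t 8.7 underside in seat mm [-1.5  0.  39.9] F seat [-6.2  3.1 -6.1] T [ 0.56  1.26 -0.03] ang err tool [ 0.09  0.02 -0.12] grip 0.525
3 rows [0.03, 0.01, -0.04, -0.051, 0.006, 0.196, -1.0, 0.03, 0.01, -0.04, -0.051, 0.006, 0.196, -1.0, 0.03, 0.01, -0.04, -0.051, 0.006, 0.196, -1.0]
```

The sensor reads a lateral contact force of about −5 N in seat x and +3.5 N in seat y. Yield that way, then go on.

{"api": "move_arm", "payload": {"increments": [0,0,0,0.15,0.1,0,-1,0,0,0,0,0,0,-1,0,0,0,0,0,0,-1]}}

```text
clock: 9.0
tcp_pos: [0.561, 0.2054, 0.2008]
ee_rot: [0.259, 0.041, 0.965, 0.029]
wrist_force: [-0.5, 0.1, -5.1]
grip_width: 0.524
finger_force: 93.4
```

```bash
python3 -c "
from h import *
rel()"
```

```text
t 9.0 underside in seat mm [-1.2  1.  40.8] F seat [-2.9  0.1 -4.1] T [-0.04  0.8  -0.02] ang err tool [ 0.13  0.22 -0.13] grip 0.524
```

{"api": "move_arm", "payload": {"increments": [0,0,0,0,0,0.2,-1,0,0,0,0,0,0.2,-1,0,0,0,0,0,0.2,-1,0,0,0,0,0,0,-1,0,0,0,0,0,0,-1]}}

```text
clock: 9.5
tcp_pos: [0.564, 0.2057, 0.1953]
ee_rot: [0.259, 0.04, 0.965, 0.029]
wrist_force: [-0.5, -0.5, -4.9]
grip_width: 0.521
finger_force: 93.5
```

```bash
python3 -c "
from h import *
rel()"
```

```text
t 9.5 underside in seat mm [-1.3  1.2 34.5] F seat [-2.9 -0.4 -4. ] T [-0.07  0.77 -0.08] ang err tool [ 0.13  0.19 -0.13] grip 0.521
```

{"api": "move_arm", "payload": {"increments": [0,0,0,0,0,0.2,-1,0,0,0,0,0,0.2,-1,0,0,0,0,0,0.2,-1,0,0,0,0,0,0.2,-1,0,0,0,0,0,0.2,-1,0,0,0,0,0,0,-1,0,0,0,0,0,0,-1]}}

```text
clock: 10.2
tcp_pos: [0.569, 0.2061, 0.1866]
ee_rot: [0.259, 0.04, 0.965, 0.029]
wrist_force: [0.1, 0.0, -4.8]
grip_width: 0.521
finger_force: 93.5
```

```bash
python3 -c "
from h import *
rel()"
```

```text
t 10.2 underside in seat mm [-1.4  1.2 24.5] F seat [-2.3  0.  -4.2] T [ 0.    0.69 -0.02] ang err tool [ 0.13  0.18 -0.13] grip 0.521
```

{"api": "move_arm", "payload": {"increments": [0,0,0,0,0,0.2,-1,0,0,0,0,0,0.2,-1,0,0,0,0,0,0.2,-1,0,0,0,0,0,0,-1,0,0,0,0,0,0,-1]}}

```text
clock: 10.7
tcp_pos: [0.572, 0.2063, 0.1814]
ee_rot: [0.259, 0.04, 0.965, 0.029]
wrist_force: [-0.0, 0.7, -4.5]
grip_width: 0.523
finger_force: 93.5
```

```bash
python3 -c "
from h import *
rel()"
```

```text
t 10.7 underside in seat mm [-1.4  1.2 18.5] F seat [-2.2  0.7 -3.9] T [-0.03  0.69 -0.04] ang err tool [ 0.13  0.18 -0.13] grip 0.523
```

{"api": "move_arm", "payload": {"increments": [0,0,0,0,0,0.2,-1,0,0,0,0,0,0.2,-1,0,0,0,0,0,0.2,-1,0,0,0,0,0,0,-1,0,0,0,0,0,0,-1]}}

```text
clock: 11.2
tcp_pos: [0.5749, 0.2065, 0.1762]
ee_rot: [0.259, 0.04, 0.965, 0.029]
wrist_force: [-1.0, -0.2, -5.0]
grip_width: 0.523
finger_force: 93.5
```

```bash
python3 -c "
from h import *
rel()"
```

```text
t 11.2 underside in seat mm [-1.4  1.2 12.5] F seat [-3.3 -0.1 -3.8] T [-0.02  0.69 -0.02] ang err tool [ 0.13  0.18 -0.13] grip 0.523
```

{"api": "move_arm", "payload": {"increments": [0,0,0,0,0,0.2,-1,0,0,0,0,0,0.2,-1,0,0,0,0,0,0.2,-1,0,0,0,0,0,0,-1,0,0,0,0,0,0,-1]}}

```text
clock: 11.7
tcp_pos: [0.578, 0.2067, 0.171]
ee_rot: [0.259, 0.04, 0.965, 0.029]
wrist_force: [-0.7, -0.7, -5.1]
grip_width: 0.527
finger_force: 93.5
```

```bash
python3 -c "
from h import *
rel()"
```

```text
t 11.7 underside in seat mm [-1.4  1.2  6.5] F seat [-3.2 -0.6 -4. ] T [-0.03  0.68 -0.01] ang err tool [ 0.13  0.17 -0.13] grip 0.527
```

Sliding on freely over the teeth. Continue in small steps to the seat.

{"api": "move_arm", "payload": {"increments": [0,0,0,0,0,0.2,-1,0,0,0,0,0,0.2,-1,0,0,0,0,0,0.1,-1,0,0,0,0,0,0,-1,0,0,0,0,0,0,-1]}}

```text
clock: 12.2
tcp_pos: [0.5801, 0.2069, 0.1673]
ee_rot: [0.259, 0.04, 0.965, 0.029]
wrist_force: [-7.6, -1.4, 2.5]
grip_width: 0.519
finger_force: 94.8
```

```bash
python3 -c "
from h import *
rel()"
```

```text
t 12.2 underside in seat mm [-1.4  1.3  2.2] F seat [-5.4 -0.8  6. ] T [-0.29  1.04 -0.02] ang err tool [ 0.13  0.19 -0.13] grip 0.519
```

{"api": "move_arm", "payload": {"increments": [0,0,0,0,0,0.1,-1,0,0,0,0,0,0.1,-1,0,0,0,0,0,0,-1,0,0,0,0,0,0,-1]}}

```text
clock: 12.6
tcp_pos: [0.5801, 0.2069, 0.1672]
ee_rot: [0.259, 0.04, 0.965, 0.029]
wrist_force: [-20.7, -4.1, 18.9]
grip_width: 0.522
finger_force: 97.8
```

```bash
python3 -c "
from h import *
rel()"
```

```text
t 12.6 underside in seat mm [-1.4  1.3  2.2] F seat [-8.7 -2.8 26.8] T [-0.71  1.9  -0.01] ang err tool [ 0.12  0.22 -0.12] grip 0.522
```

It stops hard at +2 mm with force rising to 27 N, which matches the seat within the estimate's error. Relax, release, and back out along the axis.

{"api": "move_arm", "payload": {"increments": [0,0,0,0,0,-0.15,-1,0,0,0,0,0,0,-1,0,0,0,0,0,0,1,0,0,0,0,0,0,1,0,0,0,0,0,0,1,0,0,0,0,0,0,1,0,0,0,0,0,0,1,0,0,0,0,0,0,1,0,0,0,0,0,-1,1,0,0,0,0,0,-1.5,1,0,0,0,0,0,-1.5,1,0,0,0,0,0,-2,1,0,0,0,0,0,-2,1,0,0,0,0,0,-2,1,0,0,0,0,0,-2,1,0,0,0,0,0,0,1]}}

```text
clock: 14.2
tcp_pos: [0.5204, 0.2032, 0.2742]
ee_rot: [0.262, 0.04, 0.964, 0.03]
wrist_force: [-0.4, -0.8, 0.3]
grip_width: 0.998
finger_force: 0.0
```

Run:
```python
from h import *
rel();sx,ym,a,_=axes()
t=snap("top","t4.png");c=snap("scene","s4.png")
f=lambda im,x,y:cv2.resize(im[y:y+57,x:x+57],(400,400),interpolation=cv2.INTER_CUBIC)
cv2.imwrite("pics/z6.png",np.hstack([f(t,170,160),f(c,320,130)])[:,:,::-1])
p=np.radians(-8.5);lx=np.cos(p)*sx+np.sin(p)*ym
for h in(0,.002):
    P=S+h*a+.055*a+.118*lx;print("handle pred",proj("top",P),proj("scene",P))
```

```text
t 14.2 underside in seat mm [  0.3   1.6 124.8] F seat [-0.3 -0.8  0.5] T [-0.    0.24 -0.11] ang err tool [ 0.29  0.53 -0.14] grip 0.998
handle pred [[199.8031342  163.05905047]] [[377.77981704 150.76848568]]
handle pred [[199.67967458 163.35301333]] [[377.49779825 149.90280776]]
```

View pics/z6.png

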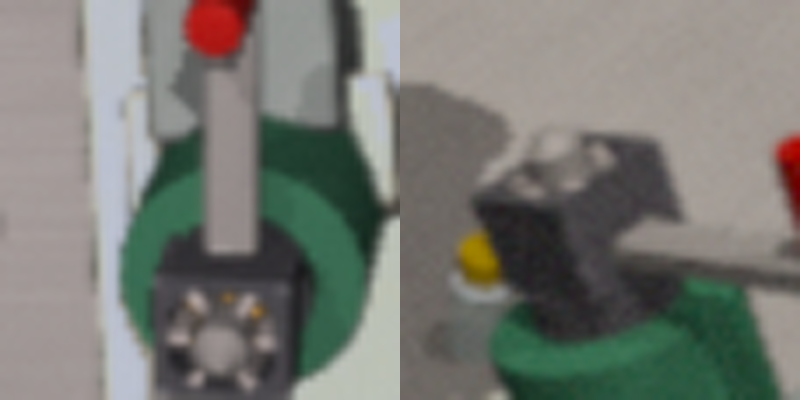

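The lever sits on the shaft: pilot and brass teeth ends show inside the slots (top crop, bore at (220,345)), and the hub bottoms on the boss. The handle top reads (200.0,163.5) px against a predicted (199.8,163.1). The earlier in-grip handle measurement was 2.3 mm toward the tips, which accounts for the 2.2 mm reading at the stop, so the hub is flush. The robot is clear and the vials are untouched.

```bash
python3 -c "
from h import *
print(ctrl.hand_in())"
```

```text
the job is handed in; nothing more can be done
None
```

The crank lever is on the splined shaft, handle outward, pushed home to a hard stop on its seat and released; the arm touched no vials, and the job was handed in at about 14 s, with no verdict returned.

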